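# Pack the wireless microphone set into its tray

## Robot

A 6-joint arm with a two-finger parallel gripper is mounted at the origin on the work surface. World frame = base frame: x ahead of the robot, y to its left, z up, the work surface at z = 0. Lengths are in m, angles in rad, forces in N, time in s.
With the tool pointing down it reaches from about 0.35 to 1 m from the base axis. Payload 7.1 kg.
Tool frame: the origin (TCP) lies at the very end of the fingers, on their centre line; the grasp point (between the pads) lies 19 mm behind it; z points along the fingers, y is the line along which they close (so a half turn about z gives the same grasp; the last joint's range is limited). The gripper opens to 85 mm and grips with 20 to 120 N. Pads are 22 mm wide; open, the fingers measure 114 mm over their backs; the gripper's body (76 mm by 85 mm) begins 54 mm behind the grasp point. The pads swing forward as they close: fully open they stand 13 mm farther back than shut.
Start: joints at [1.271, 0.423, 1.63, -0, 1.089, -0.019], TCP at [0.173, 0.601, 0.231] pointing down, gripper open.
Joint ranges: [-3, 3], [-0.9, 2.11], [0.09, 2.58], [-1.31, 4.45], [0.11, 2.69], [-2.54, 2.54]. Speed limits (rad/s): [2.39, 2.39, 3.01, 3.14, 3.14, 3.14].

## Interface

Orientations are given as a rotation vector (axis times angle).
In Python, from station import manip gives the robot as it stands.
- The arm moves only by the tool carry_out, never from a script. Its argument "increments" is a list of rows, each a list of 5 numbers: the shift along the tool's x, y, z each as a share of 0.15 m, from -1 to 1, then the turn about the tool's z as a share of 8 degrees, from -1 to 1, then the opening, from 0 (shut) to 1 (fully open). In form: [[dx, dy, dz, twist, fingers], ...]. A call has exactly 5 rows; each row shifts and turns the commanded pose from where the row before left it, along the tool's axes as they then stand; what a row does not reach is not made up. A row lasts 1/10 s, in which the tool goes at most 50 mm and 8.59 degrees, less where a joint would pass 70% of its speed; a pose out of reach is approached as far as the arm can. A call with a number of a shift or a turn outside -1 to 1 is refused whole. A call with a gripper value outside its range is refused whole. The fingers move at their own pace and stop on an object; "force" is the grip in N (left out, the last holds). Time passes only in rows, so rows that do not move let the fingers close, or fill a call up. It gives the time, the measured TCP pose, the force, the opening and the grip force at its end, in the units of the state.
- manip.read_state(): the state, without advancing time (a new reading comes with each control period).
- manip.get_image(name): name is "scene" or "top" or "wrist"; returns a dict with "frame" (400x640x3 uint8, blue, green, red), "range_z" (400x640 float32, m along the optical axis (not along the pixel's ray), 0 where there is no reading), "fx", "fy", "cx", "cy" (pixels), "T" (4x4, takes a point from camera to world coordinates). Camera axes: x right, y up, looking along -z (the intrinsics and any distortion apply to the point x, -y, -z); pixel columns grow to the right and rows downward; lengths in m; the calibration is good to about 2 mm. The wrist camera is an equidistant fisheye: a pixel r from the principal point sees the ray r / f radians off the axis. A picture is of the moment at which its call begins.
- manip.hand_in(): hands the job in; it is judged then, once.
The state is a dict: "time_s": time; "q": joint angles; "joint_velocities": joint speeds; "effort": joint torques, N m; "position": TCP position; "tcp_rot": TCP orientation; "ft_force": force on the tool from outside, world axes, zero at the start; "torque": the same for the moment, N m; "grip_width": finger opening in m; "finger_force": force on a finger pad.
Only numpy, scipy, OpenCV 4.12 (cv2) and the standard library are available. Lean on these libraries where they do the work, as an engineer would, in place of code of your own. Each camera call takes 0.05 s, during which the arm holds its last target. There are 200 camera calls.

## Task

Pack the wireless microphone set: lay the bodypack transmitter, the two-antenna pocket receiver, the plug-on transmitter and the AA battery case in the tray, each lying flat on the floor of the pocket made for it (either way round). Leave the intercom beltpack and the smaller AAA battery case where they lie. It is delicate equipment: put each piece down, do not drop or throw it.

Things in the scene. Friction and masses are not known exactly. Their poses are not given: they have to be found in the camera images.
- transmitter_centre (a point): Bodypack transmitter: flat black box with one short antenna stub and a metal socket at the same end, a small window and a grey battery door on top. 94 mm long with the stub (body 80), 52 wide, 20 thick, lying on its back; about 0.14 kg. Origin at its centre, half-way up; x along its length, y across, z up. The stub is at the +x end.
- receiver_centre (a point): Pocket receiver: smaller flat black box with two short antenna stubs at one end, a small window and three buttons on top. 72 mm long with the stubs (body 58), 40 wide, 18 thick; about 0.10 kg. Origin at its centre, half-way up; x along its length, y across, z up. The stubs are at the +x end.
- plugon_centre (a point): Plug-on transmitter: dark metal block of square section with a round metal connector collar at one end. 92 mm long (block 68, collar 24), 38 wide, 36 high; about 0.20 kg. Origin at its centre, half-way up; x along its length, y across, z up. The collar is at the +x end; take it by the block's sides, which reach from x = -46 to +22 mm.
- aa_case_centre (a point): AA battery case, the larger of the two: white hard case with four AA cells side by side seen in its top. 62 mm (x, across the cells) by 54 mm (y, along the cells), 18 thick, closed and rigid; about 0.12 kg. Origin at its centre, half-way up; x along its length, y across, z up. 
- beltpack_centre (a point): Look-alike that stays: wired intercom beltpack, a bigger black box with two big grey keys and a volume knob on top, no antenna. 92 x 66 x 30 mm, knob 8 mm higher. Origin at its centre, half-way up; x along its length, y across, z up. 
- aaa_case_centre (a point): Look-alike that stays: AAA battery case, the smaller white case with four thin cells. 46 mm (x) by 49 mm (y), 14 thick. Origin at its centre, half-way up; x along its length, y across, z up. 
- pocket_transmitter_floor (a point): Pocket for the bodypack transmitter, 110 x 68 mm inside, in one of four grey inserts side by side (100 mm apart in y, any order) in a fixed tray 128 x 408 x 18 mm. Origin: centre of its floor (6 mm above the table); x along it, y across. Walls 12 mm high; a 44 mm wide finger trough, level with the floor, crosses its middle along y into the neighbouring inserts. Dark silhouette in its floor: box with one stub.
- pocket_receiver_floor (a point): Pocket for the receiver in the same tray, 88 x 56 mm inside. Origin: centre of its floor (6 mm above the table); x along it, y across. Walls 12 mm high; a 44 mm wide finger trough, level with the floor, crosses its middle along y into the neighbouring inserts. Dark silhouette in its floor: small box with two stubs.
- pocket_plugon_floor (a point): Pocket for the plug-on transmitter in the same tray, 108 x 54 mm inside. Origin: centre of its floor (6 mm above the table); x along it, y across. Walls 12 mm high; a 44 mm wide finger trough, level with the floor, crosses its middle along y into the neighbouring inserts. Dark silhouette in its floor: narrow block with a short neck.
- pocket_aa_floor (a point): Pocket for the AA battery case in the same tray, 78 x 70 mm inside. Origin: centre of its floor (6 mm above the table); x along it, y across. Walls 12 mm high; a 44 mm wide finger trough, level with the floor, crosses its middle along y into the neighbouring inserts. Dark silhouette in its floor: four parallel bars, one for each cell.
Not all that is in view belongs to the job. Leave any pink look-alike of the part that bears pocket_aa_floor alone. What is shaped like the part that bears pocket_receiver_floor but purple is not meant.

How it is judged:
By the outcome, as a careful person would: the job done as asked, in the order asked, and still so for the second after the job is handed in, with the robot touching nothing.
It also fails if it takes over 99 s, if anything falls off the work surface, if the arm or the gripper's body presses on something with over 40 N, if the wrist force passes 120 N, or if a joint passes its speed limit or range.

## Working session

There is one attempt and no reset: what is moved stays moved. The work goes in short steps, Python scripts to look and compute and a tool call to move; the robot and the scene stay as the last step left them, time stands still between calls to the robot, and variables do not carry over. Pictures are saved under pics/ and viewed, at most 14 in all, crops included, and the job is handed in when it is done.

Besides the shell and the picture viewer there is one more tool, called after "Request:" as a command line: name --pt "numbers of a row" for each row, then --argument value for the rest. carry_out: Moves the arm, as the interface text tells. Its arguments: {"type":"object","properties":{"increments":{"type":"array"},"force":{"type":"number"}},"required":["increments"]}

```bash
ls; mkdir -p pics
cat > h.py <<'E'
import numpy as np, cv2
from station import manip
def world(im,u,v,z=None):
    """pixel -> world by ray onto plane z, or by depth if z None (pinhole cams)"""
    T=im["T"]; d=np.array([(u-im["cx"])/im["fx"],-(v-im["cy"])/im["fy"],-1.0])
    if z is None:
        return T[:3,:3]@(d*im["range_z"][int(v),int(u)])+T[:3,3]
    w=T[:3,:3]@d; return T[:3,3]+w*(z-T[2,3])/w[2]
E
python3 - <<'E'
from h import *
for n in("scene","top"):
    im=manip.get_image(n); cv2.imwrite(f"pics/{n}0.png",im["frame"]); np.savez(f"/tmp/{n}0.npz",**im)
    print(n,im["fx"],im["fy"],im["cx"],im["cy"],np.round(im["T"],3).tolist())
s=manip.read_state(); print(s)
E
```

```text
pics
scene 517.9792444848594 517.9792444848594 315.8861927543667 196.9007233481927 [[0.134, -0.555, 0.821, 1.698], [0.991, 0.055, -0.124, -0.108], [0.024, 0.83, 0.557, 0.881], [0.0, 0.0, 0.0, 1.0]]
top 389.37540192394573 389.37540192394573 321.89347342994404 201.61648445159315 [[-0.001, 0.987, -0.159, 0.276], [-1.0, -0.001, -0.001, 0.099], [-0.001, 0.159, 0.987, 1.046], [0.0, 0.0, 0.0, 1.0]]
{'time_s': 0.1, 'q': array([ 1.27095994e+00,  4.23766364e-01,  1.63060658e+00, -9.68707821e-06,
        1.08861500e+00, -1.90156014e-02]), 'joint_velocities': array([-0.00035594, -0.00088381, -0.00105778,  0.00156018, -0.00073772,
       -0.00203892]), 'effort': array([ 1.11997929e-04, -5.58426440e+01, -2.82446265e+01,  5.28024225e-05,
        2.94595695e-03,  2.32516146e-05]), 'position': array([0.1730561 , 0.60004824, 0.23062496]), 'tcp_rot': array([-4.39627349e-01, -3.11046444e+00,  2.16592659e-03]), 'ft_force': array([-0.37631923,  0.42385094, -0.16066155]), 'torque': array([-0.00719313,  0.00833664, -0.04243361]), 'finger_force': 0.0, 'grip_width': 0.08569532329687235}
```

View pics/scene0.png

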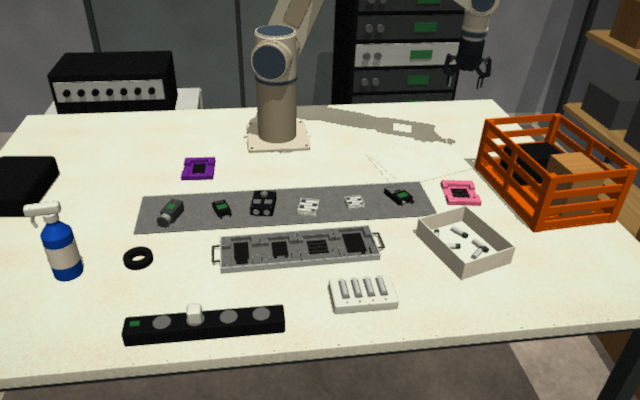

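View pics/top0.png

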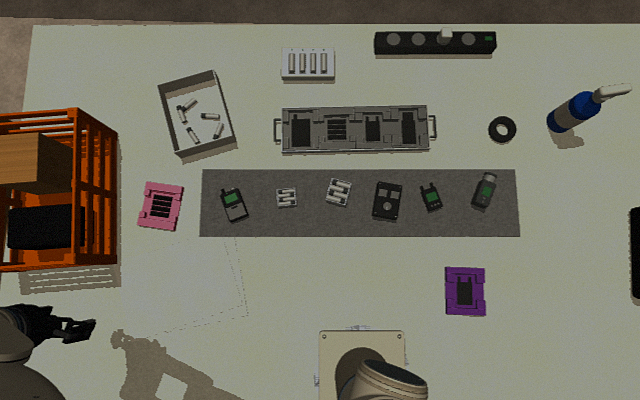

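The scene and top views agree. Candidates in the top view:
- **Pieces:** transmitter (233,204), AAA case (287,197, stays), AA case (338,192), beltpack (388,200, stays), receiver (430,198), plug-on (485,190).
- **Tray pockets:** transmitter (300,130), AA (337,128), receiver (373,130), plug-on (408,128).
- **Decoys:** pink insert (162,206) and purple insert (465,290).
- **Other battery objects:** the charger (308,63) and the loose-cell bin (200,115).

I'll check the choice in one close crop and measure.

```bash
cat > m.py <<'E'
from h import *
im=dict(np.load("/tmp/top0.npz"))
c=im["frame"][95:245,195:525]; cv2.imwrite("pics/crop1.png",cv2.resize(c,None,fx=2.4,fy=2.4,interpolation=cv2.INTER_CUBIC))
v,u=np.mgrid[0:400,0:640]; r=im["range_z"]
P=np.stack([(u-im["cx"])/im["fx"]*r,-(v-im["cy"])/im["fy"]*r,-r],-1)@im["T"][:3,:3].T+im["T"][:3,3]
print("strip z",np.median(P[225:235,250:500,2]),"table z",np.median(P[245:260,260:420,2]))
def rects(mask,amin,box):
    m=np.zeros((400,640),np.uint8); x0,y0,x1,y1=box; m[y0:y1,x0:x1]=mask[y0:y1,x0:x1]
    n,l,s,ce=cv2.connectedComponentsWithStats(m)
    for i in range(1,n):
        if s[i,4]<amin: continue
        p=P[l==i]; (cx,cy),(w,h),a=cv2.minAreaRect(p[:,:2].astype(np.float32)*1000)
        if w<h: w,h,a=h,w,a+90
        print(np.round(ce[i]),"c",round(cx),round(cy),"size",round(w),round(h),"ang",round((a+90)%180-90,1),"z",np.round(np.percentile(p[:,2],[50,95])*1000))
z=P[...,2]
rects(z>0.008,60,(203,165,520,240))
print("tray");rects(z>0.008,300,(265,95,445,165))
E
python3 m.py
```

```text
strip z 0.003290929951703103 table z 0.0002235374890775521
[484. 190.] c 367 -146 size 516 80 ang -60.8 z [38. 42.]
[338. 191.] c 391 81 size 229 57 ang -16.2 z [19. 23.]
[386. 200.] c 369 -21 size 289 93 ang -34.3 z [34. 40.]
[431. 198.] c 388 -51 size 366 72 ang -64.2 z [21. 24.]
[233. 204.] c 358 250 size 335 77 ang 48.8 z [23. 27.]
[286. 197.] c 374 166 size 231 58 ang 20.5 z [16. 19.]
tray
[357. 128.] c 564 -23 size 444 441 ang 21.8 z [18. 21.]
```

View pics/crop1.png

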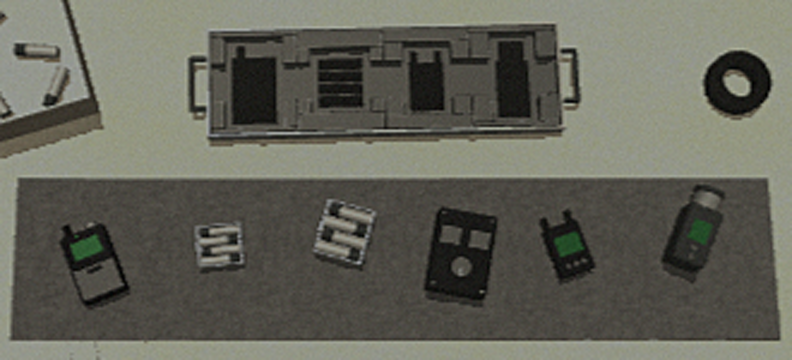

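The crop confirms the choice. The transmitter has one stub and a window, the AA case is the larger one, the receiver has two stubs, and the plug-on has a collar. The pocket order from left is transmitter, AA, receiver, plug-on. Next I'll clean the depth outliers so the rectangles are right.

```bash
cat > m2.py <<'E'
from h import *
im=dict(np.load("/tmp/top0.npz"))
v,u=np.mgrid[0:400,0:640]; r=cv2.medianBlur(im["range_z"].astype(np.float32),3)
P=(np.stack([(u-im["cx"])/im["fx"]*r,-(v-im["cy"])/im["fy"]*r,-r],-1)@im["T"][:3,:3].T+im["T"][:3,3])
z=P[...,2]
names=dict(tx=(233,204,.023,94,52),aaa=(287,197,.017,46,49),aa=(338,191,.021,62,54),belt=(387,200,.033,92,66),rx=(430,198,.021,72,40),plug=(485,190,.039,92,38))
def rep(n,p,s=""):
    (cx,cy),(w,h),a=cv2.minAreaRect(p[:,:2].astype(np.float32)*1000)
    if w<h: w,h,a=h,w,a+90
    print(n,"c",round(cx,1),round(cy,1),"size",round(w,1),round(h,1),"ang",round((a+90)%180-90,1),"n",len(p),s,"med",np.round(np.median(p,0)*1000))
for n,(uu,vv,zt,L,W) in names.items():
    b=(abs(u-uu)<24)&(abs(v-vv)<26)&(z>0.010)&(z<.06)
    nn,l,st,_=cv2.connectedComponentsWithStats(b.astype(np.uint8))
    i=1+np.argmax(st[1:,4]); b=l==i
    rep(n,P[b],f"z {np.median(z[b])*1000:.0f} exp {zt*1000:.0f}")
b=(u>281)&(u<432)&(v>100)&(v<158)&(z>.011)&(z<.03)
rep("tray",P[b])
g=im["frame"].max(2)
for n,uu in dict(tx=300,aa=337,rx=373,plug=408).items():
    b=(abs(u-uu)<15)&(abs(v-130)<20)&(g<45)
    q=np.array([world(im,a,c,.006) for c,a in np.argwhere(b)])
    rep("sil "+n,q)
E
python3 m2.py
```

```text
tx c 438.8 338.0 size 92.5 52.2 ang 22.2 n 621 z 23 exp 23 med [434. 335.  23.]
aaa c 455.8 197.6 size 50.8 46.5 ang -83.6 n 317 z 15 exp 17 med [455. 196.  15.]
aa c 471.0 57.2 size 64.2 55.0 ang -15.6 n 472 z 19 exp 21 med [470.  56.  19.]
belt c 444.6 -72.2 size 92.9 66.3 ang -10.9 n 901 z 33 exp 33 med [443. -71.  33.]
rx c 456.8 -191.4 size 71.7 41.1 ang 19.6 n 366 z 21 exp 21 med [ 451. -192.   21.]
plug c 473.4 -334.0 size 94.1 38.0 ang -23.9 n 566 z 38 exp 39 med [ 468. -329.   38.]
tray c 649.5 2.2 size 415.5 130.0 ang -88.7 n 2989  med [651.   0.  18.]
sil tx c 646.0 160.2 size 110.8 78.3 ang 0.1 n 569  med [643. 160.   6.]
sil aa c 641.5 56.8 size 101.7 78.4 ang -0.1 n 382  med [654.  57.   6.]
sil rx c 645.6 -43.6 size 105.7 78.4 ang -0.9 n 389  med [654. -41.   6.]
sil plug c 645.0 -140.7 size 106.7 78.3 ang -2.4 n 439  med [ 651. -142.    6.]
```

```bash
cat >> m2.py <<'E'
print("----")
b=(u>270)&(u<445)&(v>95)&(v<160)&(z>.012)&(z<.024)
Q=P[b]*1000
for lo,hi in((600,622),(680,705)):
    q=Q[(Q[:,0]>lo)&(Q[:,0]<hi)]; print("y range",lo,np.percentile(q[:,1],[0,1,99,100]).round(1))
for lo,hi in((-190,-120),(-40,40),(130,190)):
    q=Q[(Q[:,1]>lo)&(Q[:,1]<hi)]; print("x range",lo,np.percentile(q[:,0],[0,1,99,100]).round(1))
for n,(uu,vv) in dict(tx=(300,133),rx=(373,132),plug=(408,130)).items():
    m=((abs(u-uu)<14)&(abs(v-vv)<22)&(g<32)).astype(np.uint8)
    m=cv2.morphologyEx(m,cv2.MORPH_OPEN,np.ones((3,3)))
    nn,l,st,ce=cv2.connectedComponentsWithStats(m); i=1+np.argmax(st[1:,4])
    rep("sil "+n,np.array([world(im,a,c,.006) for c,a in np.argwhere(l==i)]))
E
python3 m2.py | sed '1,/----/d'
cat > go.py <<'E'
"""go.py x y z heading(deg, of tool y): prints what is left to go, in tool units"""
import sys; from h import *
from scipy.spatial.transform import Rotation as Ro
s=manip.read_state(); R=Ro.from_rotvec(s["tcp_rot"]).as_matrix(); p=s["position"]
x,y,z,h=map(float,sys.argv[1:])
cur=np.degrees(np.arctan2(R[1,1],R[0,1])); d=(h-cur+90)%180-90
print("t",round(s["time_s"],2),"tcp",p.round(4),"tooly",round(cur,1),"q1,q6",s["q"][[0,5]].round(2),"F",s["ft_force"].round(1),"w",round(s["grip_width"],4))
dp=np.array([x,y,z])-p
print("twist units",round(-d/8,2)," shift now",(R.T@dp/.15).round(3)," after twist",((R@Ro.from_euler('z',-d,degrees=True).as_matrix()).T@dp/.15).round(3))
E
python3 go.py .439 .338 .15 112.2
```

```text
y range 600 [-206.7 -195.2  228.   233.9]
y range 680 [-212.3 -199.7  209.9  212.9]
x range -190 [587.7 587.9 717.5 717.8]
x range -40 [584.7 585.  713.9 715. ]
x range 130 [581.1 581.4 708.9 709.2]
sil tx c 640.1 158.7 size 81.4 47.5 ang 0.2 n 435  med [637. 157.   6.]
sil rx c 644.0 -41.8 size 55.2 36.5 ang -0.1 n 256  med [642. -41.   6.]
sil plug c 651.2 -141.7 size 88.2 34.4 ang 1.4 n 351  med [ 648. -142.    6.]
t 0.1 tcp [0.1731 0.6    0.2306] tooly 73.9 q1,q6 [ 1.27 -0.02] F [-0.4  0.4 -0.2] w 0.0857
twist units -4.79  shift now [-2.188 -1.186  0.539]  after twist [-0.982 -2.287  0.539]
```

Sizes and heights match the description. From here I take pieces in the listed order: transmitter, receiver, plug-on, AA case.

Request:
carry_out --pt "-0.26 -0.14 0.06 -0.95 1" --pt "-0.24 -0.18 0.06 -0.95 1" --pt "-0.22 -0.21 0.06 -0.95 1" --pt "-0.19 -0.235 0.06 -0.95 1" --pt "-0.155 -0.257 0.06 -0.95 1" --force 35

```text
time_s: 0.6
position: [0.3343, 0.4407, 0.1858]
tcp_rot: [0.606, -3.082, 0.0]
ft_force: [1.0, 1.1, 0.3]
grip_width: 0.0856
finger_force: 0.0
```

```bash
python3 go.py .439 .338 .15 112.2
```

```text
t 0.6 tcp [0.3343 0.4407 0.1858] tooly 112.2 q1,q6 [ 0.9  -1.06] F [1.  1.1 0.3] w 0.0856
twist units 0.01  shift now [-0.387 -0.898  0.239]  after twist [-0.388 -0.898  0.239]
```

Request:
carry_out --pt "-0.13 -0.28 0.08 0 1" --pt "-0.13 -0.28 0.08 0 1" --pt "-0.13 -0.28 0.08 0 1" --pt "0 -0.06 0 0 1" --pt "0 0 0 0 1"

```text
time_s: 1.1
position: [0.4384, 0.3372, 0.1497]
tcp_rot: [0.592, -3.084, 0.001]
ft_force: [-1.0, 0.8, 0.4]
grip_width: 0.0856
finger_force: 0.0
```

```bash
python3 go.py .439 .338 .008 112.2
python3 - <<'E'
from h import *
im=manip.get_image("wrist"); cv2.imwrite("pics/w1.png",im["frame"]); print(im["fx"],im["cx"],im["cy"],im["T"].round(3).tolist())
E
```

```text
t 1.1 tcp [0.4384 0.3372 0.1497] tooly 111.7 q1,q6 [ 0.63 -1.32] F [-1.   0.8  0.4] w 0.0856
twist units -0.06  shift now [-0.007  0.004  0.945]  after twist [-0.007  0.004  0.945]
309.70691628693146 314.7127197071389 200.74146787537256 [[-0.371, -0.891, -0.263, 0.371], [0.929, -0.356, -0.105, 0.31], [-0.0, -0.283, 0.959, 0.293], [0.0, 0.0, 0.0, 1.0]]
```

View pics/w1.png

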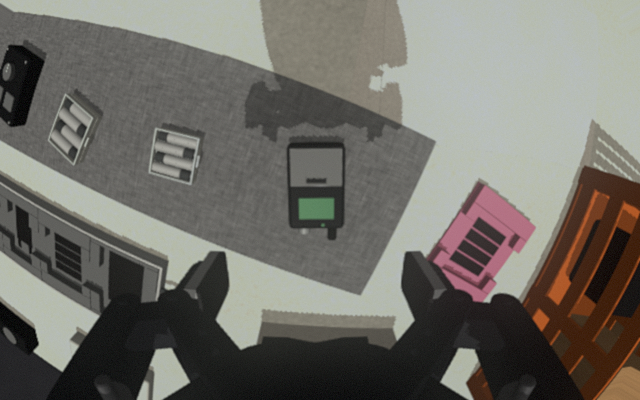

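The wrist view shows the transmitter (316,190) upright and centred between the fingers (mid ≈317), so I descend.

Request:
carry_out --pt "0 0 0.3 0 1" --pt "0 0 0.3 0 1" --pt "0 0 0.25 0 1" --pt "0 0 0.1 0 1" --pt "0 0 0 0 1"

```text
time_s: 1.65
position: [0.4363, 0.3391, 0.0064]
tcp_rot: [0.599, -3.081, 0.002]
ft_force: [-1.6, -0.2, 1.2]
grip_width: 0.0852
finger_force: 0.0
```

Request:
carry_out --pt "0 0 0 0 0.4" --pt "0 0 0 0 0.4" --pt "0 0 0 0 0.4" --pt "0 0 0 0 0.4" --pt "0 0 0 0 0.4" --force 35

```text
time_s: 2.15
position: [0.4392, 0.3399, 0.01]
tcp_rot: [-0.596, 3.081, 0.003]
ft_force: [-1.5, 1.6, 6.1]
grip_width: 0.0513
finger_force: 36.5
```

Request:
carry_out --pt "0 0 -0.1 0 0.4" --pt "0 0 -0.2 0 0.4" --pt "0 0 -0.2 0 0.4" --pt "0 0 -0.1 0 0.4" --pt "0 0 0 0 0.4"

```text
time_s: 2.65
position: [0.4396, 0.3398, 0.1008]
tcp_rot: [-0.596, 3.079, 0.004]
ft_force: [0.2, -0.5, -0.8]
grip_width: 0.0507
finger_force: 37.9
```

```bash
python3 go.py .646 .1575 .09 91.35
```

```text
t 2.65 tcp [0.4396 0.3398 0.1008] tooly 111.9 q1,q6 [ 0.64 -1.32] F [ 0.2 -0.5 -0.8] w 0.0507
twist units 2.57  shift now [-0.823 -1.641  0.074]  after twist [-1.347 -1.248  0.074]
```

Request:
carry_out --pt "-0.134 -0.268 0 0.86 0.4" --pt "-0.166 -0.25 0 0.86 0.4" --pt "-0.194 -0.229 0 0.86 0.4" --pt "-0.22 -0.204 0 0 0.4" --pt "-0.22 -0.204 0 0 0.4"

```text
time_s: 3.15
position: [0.6068, 0.1879, 0.0964]
tcp_rot: [0.035, -3.139, 0.001]
ft_force: [0.3, 0.5, -1.3]
grip_width: 0.0509
finger_force: 37.9
```

```bash
python3 go.py .646 .1575 .06 91.35
```

```text
t 3.15 tcp [0.6068 0.1879 0.0964] tooly 91.3 q1,q6 [ 0.28 -1.31] F [ 0.3  0.5 -1.3] w 0.0509
twist units -0.01  shift now [-0.257 -0.209  0.242]  after twist [-0.257 -0.209  0.242]
```

Request:
carry_out --pt "-0.13 -0.105 0.05 0 0.4" --pt "-0.13 -0.105 0.05 0 0.4" --pt "0 0 0.1 0 0.4" --pt "0 0 0.04 0 0.4" --pt "0 0 0 0 0.4"

```text
time_s: 3.65
position: [0.6438, 0.1591, 0.0594]
tcp_rot: [0.035, -3.137, 0.001]
ft_force: [0.6, 0.1, -1.6]
grip_width: 0.0511
finger_force: 37.9
```

```bash
python3 go.py .646 .1575 .012 91.35
python3 - <<'E'
from h import *
im=manip.get_image("wrist"); cv2.imwrite("pics/w2.png",im["frame"])
E
```

```text
t 3.65 tcp [0.6438 0.1591 0.0594] tooly 91.3 q1,q6 [ 0.22 -1.37] F [ 0.6  0.1 -1.6] w 0.0511
twist units -0.01  shift now [-0.016 -0.011  0.316]  after twist [-0.016 -0.011  0.316]
```

View pics/w2.png

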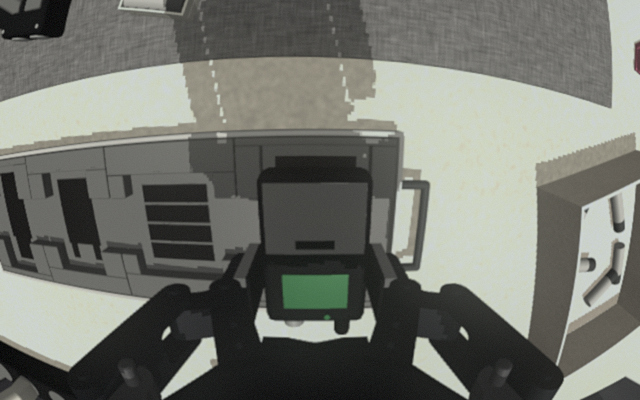

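The transmitter (315,245) is held square. The insert spans about u 235–396, so it is centred. I'll lower it and watch the force.

Request:
carry_out --pt "-0.01 -0.01 0.1 0 0.4" --pt "0 0 0.1 0 0.4" --pt "0 0 0.06 0 0.4" --pt "0 0 0.03 0 0.4" --pt "0 0 0 0 0.4"

```text
time_s: 4.2
position: [0.647, 0.1575, 0.0171]
tcp_rot: [0.035, -3.14, 0.001]
ft_force: [-0.6, -0.3, -1.3]
grip_width: 0.0512
finger_force: 37.9
```

Request:
carry_out --pt "0 0 0.01 0 0.4" --pt "0 0 0.01 0 0.4" --pt "0 0 0 0 0.4" --pt "0 0 0 0 0.4" --pt "0 0 0 0 0.4"

```text
time_s: 4.7
position: [0.6479, 0.1576, 0.0156]
tcp_rot: [-0.035, 3.141, 0.0]
ft_force: [0.7, 0.1, -2.1]
grip_width: 0.051
finger_force: 37.9
```

Request:
carry_out --pt "0 0 0.01 0 0.4" --pt "0 0 0 0 0.4" --pt "0 0 0.01 0 0.4" --pt "0 0 0 0 0.4" --pt "0 0 0 0 0.4"

```text
time_s: 5.2
position: [0.6478, 0.1576, 0.013]
tcp_rot: [-0.035, 3.141, 0.0]
ft_force: [-2.0, -0.5, 5.2]
grip_width: 0.0509
finger_force: 38.6
```

Request:
carry_out --pt "0 0 0.007 0 0.4" --pt "0 0 0 0 0.4" --pt "0 0 0 0 0.4" --pt "0 0 0 0 0.4" --pt "0 0 0 0 0.4"

```text
time_s: 5.7
position: [0.6479, 0.1576, 0.013]
tcp_rot: [-0.035, 3.141, 0.0]
ft_force: [-5.2, -0.9, 13.9]
grip_width: 0.0507
finger_force: 39.5
```

Request:
carry_out --pt "0 0 -0.007 0 0.4" --pt "0 0 0 0 0.7" --pt "0 0 0 0 0.8" --pt "0 0 0 0 0.8" --pt "0 0 0 0 0.8"

```text
time_s: 6.2
position: [0.6477, 0.1575, 0.0121]
tcp_rot: [0.035, -3.141, 0.0]
ft_force: [-0.0, 0.1, 0.5]
grip_width: 0.0688
finger_force: 0.0
```

Request:
carry_out --pt "0 0 -0.1 0 0.8" --pt "0 0 -0.2 0 0.8" --pt "0 0 -0.3 0 1" --pt "0 0 -0.2 0 1" --pt "0 0 0 0 1"

```text
time_s: 6.7
position: [0.6512, 0.1584, 0.1388]
tcp_rot: [-0.035, 3.132, 0.003]
ft_force: [0.4, -0.4, 0.2]
grip_width: 0.0855
finger_force: 0.0
```

```bash
python3 go.py .457 -.191 .13 109.6
```

```text
t 6.7 tcp [0.6512 0.1584 0.1388] tooly 91.3 q1,q6 [ 0.22 -1.37] F [ 0.4 -0.4  0.2] w 0.0855
twist units -2.29  shift now [ 1.347 -2.3    0.041]  after twist [ 2.001 -1.76   0.041]
```

Request:
carry_out --pt "0.15 -0.26 0 0 1" --pt "0.15 -0.26 0 0 1" --pt "0.15 -0.26 0 0 1" --pt "0.15 -0.26 0 0 1" --pt "0.15 -0.26 0 0 1"

```text
time_s: 7.2
position: [0.5383, -0.0411, 0.1324]
tcp_rot: [0.036, -3.141, 0.0]
ft_force: [0.9, -0.9, 0.1]
grip_width: 0.0853
finger_force: 0.0
```

```bash
python3 go.py .457 -.191 .13 109.6
```

```text
t 7.2 tcp [ 0.5383 -0.0411  0.1324] tooly 91.3 q1,q6 [-0.1  -1.69] F [ 0.9 -0.9  0.1] w 0.0853
twist units -2.29  shift now [ 0.564 -0.987  0.016]  after twist [ 0.846 -0.759  0.016]
```

Request:
carry_out --pt "0.141 -0.247 0 -0.763 1" --pt "0.166 -0.23 0 -0.763 1" --pt "0.19 -0.211 0 -0.763 1" --pt "0.211 -0.19 0 0 1" --pt "0 0 0 0 1"

```text
time_s: 7.7
position: [0.456, -0.1929, 0.1324]
tcp_rot: [0.527, -3.096, 0.0]
ft_force: [-0.3, 0.5, 0.1]
grip_width: 0.0856
finger_force: 0.0
```

```bash
python3 - <<'E'
from h import *
im=manip.get_image("wrist"); cv2.imwrite("pics/w3.png",im["frame"])
E
python3 go.py .457 -.191 .007 109.6
```

```text
t 7.75 tcp [ 0.4571 -0.1914  0.1324] tooly 109.3 q1,q6 [-0.42 -2.33] F [-0.3 -0.5 -0.8] w 0.0855
twist units -0.03  shift now [-0.001  0.003  0.836]  after twist [-0.001  0.003  0.836]
```

View pics/w3.png

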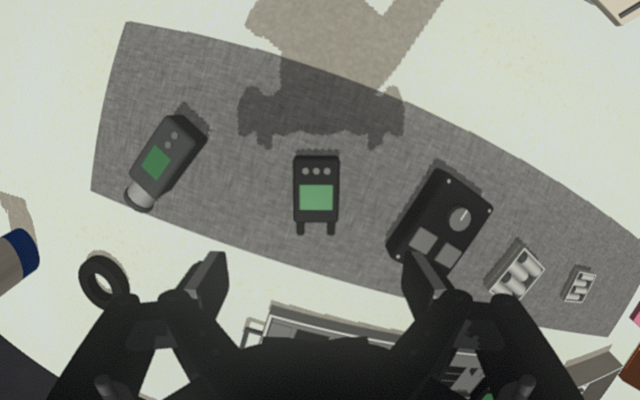

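The receiver (316,190) is straight and centred; the beltpack's corner (386,240) is close, so I go in at 75 % opening.

Request:
carry_out --pt "0 0 0.27 0 0.75" --pt "0 0 0.27 0 0.75" --pt "0 0 0.18 0 0.75" --pt "0 0 0.1 0 0.75" --pt "0 0 0 0 0.75"

```text
time_s: 8.25
position: [0.4574, -0.1881, 0.0074]
tcp_rot: [0.535, -3.092, -0.004]
ft_force: [0.2, 0.3, -0.4]
grip_width: 0.0641
finger_force: 0.0
```

Request:
carry_out --pt "0 0 0 0 0.3" --pt "0 0 0 0 0.3" --pt "0 0 0 0 0.3" --pt "0 0 0 0 0.3" --pt "0 0 0 0 0.3" --force 35

```text
time_s: 8.75
position: [0.4593, -0.1898, 0.0104]
tcp_rot: [-0.534, 3.094, -0.001]
ft_force: [-0.1, 2.8, 6.8]
grip_width: 0.0389
finger_force: 36.2
```

Request:
carry_out --pt "0 0 -0.1 0 0.3" --pt "0 0 -0.2 0 0.3" --pt "0 0 -0.2 0 0.3" --pt "0 0 -0.1 0 0.3" --pt "0 0 0 0 0.3"

```text
time_s: 9.25
position: [0.4598, -0.1904, 0.1016]
tcp_rot: [-0.533, 3.092, -0.004]
ft_force: [-0.8, -0.1, -0.8]
grip_width: 0.0389
finger_force: 35.8
```

```bash
python3 go.py .6507 -.0425 .09 91.35
```

```text
t 9.25 tcp [ 0.4598 -0.1904  0.1016] tooly 109.6 q1,q6 [-0.42 -2.33] F [-0.8 -0.1 -0.8] w 0.0389
twist units 2.28  shift now [-1.529  0.503  0.081]  after twist [-1.295  0.956  0.081]
```

Request:
carry_out --pt "-0.275 0.09 0 0.76 0.3" --pt "-0.264 0.119 0 0.76 0.3" --pt "-0.25 0.147 0 0.76 0.3" --pt "-0.233 0.172 0 0 0.3" --pt "-0.233 0.172 0 0 0.3"

```text
time_s: 9.75
position: [0.6305, -0.0554, 0.0979]
tcp_rot: [0.036, -3.14, -0.0]
ft_force: [-0.3, -0.5, -1.3]
grip_width: 0.0392
finger_force: 35.8
```

```bash
python3 go.py .6507 -.0425 .04 91.35
```

```text
t 9.75 tcp [ 0.6305 -0.0554  0.0979] tooly 91.3 q1,q6 [-0.11 -1.7 ] F [-0.3 -0.5 -1.3] w 0.0392
twist units -0.0  shift now [-0.137  0.083  0.386]  after twist [-0.137  0.083  0.386]
```

Request:
carry_out --pt "-0.137 0.083 0 0 0.3" --pt "0 0 0.15 0 0.3" --pt "0 0 0.14 0 0.3" --pt "0 0 0.09 0 0.3" --pt "0 0 0 0 0.3"

```text
time_s: 10.25
position: [0.648, -0.0436, 0.0392]
tcp_rot: [0.037, -3.136, -0.001]
ft_force: [-1.4, -0.0, -0.8]
grip_width: 0.0389
finger_force: 35.7
```

```bash
python3 go.py .6507 -.0425 .014 91.35;python3 - <<'E'
from h import *
im=manip.get_image("wrist"); cv2.imwrite("pics/w4.png",im["frame"])
E
```

```text
t 10.25 tcp [ 0.648  -0.0436  0.0392] tooly 91.3 q1,q6 [-0.09 -1.68] F [-1.4 -0.  -0.8] w 0.0389
twist units -0.0  shift now [-0.019  0.007  0.168]  after twist [-0.019  0.007  0.168]
```

View pics/w4.png

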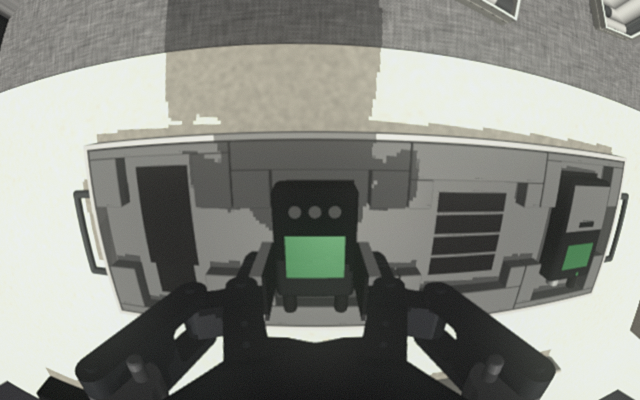

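The receiver (315,245) sits over its insert, which spans about u 230–395. The transmitter (578,225) lies inside its pocket. Lowering.

Request:
carry_out --pt "0 0 0.08 0 0.3" --pt "0 0 0.05 0 0.3" --pt "0 0 0.02 0 0.3" --pt "0 0 0 0 0.3" --pt "0 0 0 0 0.3"

```text
time_s: 10.8
position: [0.6506, -0.0437, 0.0201]
tcp_rot: [-0.037, 3.141, -0.0]
ft_force: [0.4, -0.6, -0.9]
grip_width: 0.0391
finger_force: 35.8
```

Request:
carry_out --pt "0 0 0.01 0 0.3" --pt "0 0 0 0 0.3" --pt "0 0 0.01 0 0.3" --pt "0 0 0 0 0.3" --pt "0 0 0 0 0.3"

```text
time_s: 11.3
position: [0.6503, -0.0437, 0.0168]
tcp_rot: [0.037, -3.141, -0.0]
ft_force: [-0.4, -0.8, -1.3]
grip_width: 0.0391
finger_force: 35.8
```

Request:
carry_out --pt "0 0 0.012 0 0.3" --pt "0 0 0 0 0.3" --pt "0 0 0.01 0 0.3" --pt "0 0 0 0 0.3" --pt "0 0 0 0 0.3"

```text
time_s: 11.8
position: [0.6504, -0.0437, 0.0135]
tcp_rot: [0.037, -3.141, -0.0]
ft_force: [0.6, 0.3, -1.5]
grip_width: 0.0388
finger_force: 35.8
```

Request:
carry_out --pt "0 0 0.007 0 0.3" --pt "0 0 0 0 0.3" --pt "0 0 0 0 0.3" --pt "0 0 0 0 0.3" --pt "0 0 0 0 0.3"

```text
time_s: 12.3
position: [0.6504, -0.0437, 0.0134]
tcp_rot: [-0.037, 3.141, -0.0]
ft_force: [-2.9, 0.2, 7.4]
grip_width: 0.039
finger_force: 36.7
```

Request:
carry_out --pt "0 0 -0.003 0 0.3" --pt "0 0 0 0 0.6" --pt "0 0 0 0 0.7" --pt "0 0 0 0 0.7" --pt "0 0 0 0 0.7"

```text
time_s: 12.8
position: [0.6504, -0.0437, 0.0128]
tcp_rot: [0.037, -3.141, -0.0]
ft_force: [0.4, 0.9, -0.7]
grip_width: 0.06
finger_force: 0.0
```

Request:
carry_out --pt "0 0 -0.1 0 0.7" --pt "0 0 -0.2 0 0.7" --pt "0 0 -0.3 0 1" --pt "0 0 -0.25 0 1" --pt "0 0 0 0 1"

```text
time_s: 13.3
position: [0.6544, -0.044, 0.1477]
tcp_rot: [-0.037, 3.13, -0.002]
ft_force: [0.7, 0.4, -0.0]
grip_width: 0.0851
finger_force: 0.0
```

```bash
python3 go.py .469 -.332 .14 66.1
```

```text
t 13.3 tcp [ 0.6544 -0.044   0.1477] tooly 91.3 q1,q6 [-0.09 -1.68] F [ 0.7  0.4 -0. ] w 0.0851
twist units 3.16  shift now [ 1.281 -1.891  0.039]  after twist [ 0.352 -2.256  0.039]
```

Request:
carry_out --pt "0.163 -0.24 0 0.79 1" --pt "0.135 -0.257 0 0.79 1" --pt "0.106 -0.27 0 0.79 1" --pt "0.076 -0.28 0 0.79 1" --pt "0.045 -0.287 0 0 1"

```text
time_s: 13.8
position: [0.5313, -0.2278, 0.1407]
tcp_rot: [0.656, 3.072, -0.0]
ft_force: [1.0, -0.3, -0.5]
grip_width: 0.0853
finger_force: 0.0
```

```bash
python3 go.py .469 -.332 .14 66.1
```

```text
t 13.8 tcp [ 0.5313 -0.2278  0.1407] tooly 65.9 q1,q6 [-0.43 -1.58] F [ 1.  -0.3 -0.5] w 0.0853
twist units -0.02  shift now [ 0.095 -0.804  0.005]  after twist [ 0.098 -0.803  0.005]
```

Request:
carry_out --pt "0.03 -0.27 0 -0.03 1" --pt "0.03 -0.27 0 0 1" --pt "0.03 -0.26 0 0 1" --pt "0 0 0 0 1" --pt "0 0 0 0 1"

```text
time_s: 14.3
position: [0.4712, -0.3315, 0.1405]
tcp_rot: [-0.648, -3.074, -0.0]
ft_force: [-0.4, 0.6, -0.0]
grip_width: 0.0857
finger_force: 0.0
```

```bash
python3 go.py .469 -.332 .018 66.1;python3 - <<'E'
from h import *
im=manip.get_image("wrist"); cv2.imwrite("pics/w5.png",im["frame"])
E
```

```text
t 14.3 tcp [ 0.4712 -0.3315  0.1405] tooly 66.2 q1,q6 [-0.63 -1.79] F [-0.4  0.6 -0. ] w 0.0857
twist units 0.01  shift now [ 0.012 -0.009  0.817]  after twist [ 0.012 -0.009  0.817]
```

View pics/w5.png

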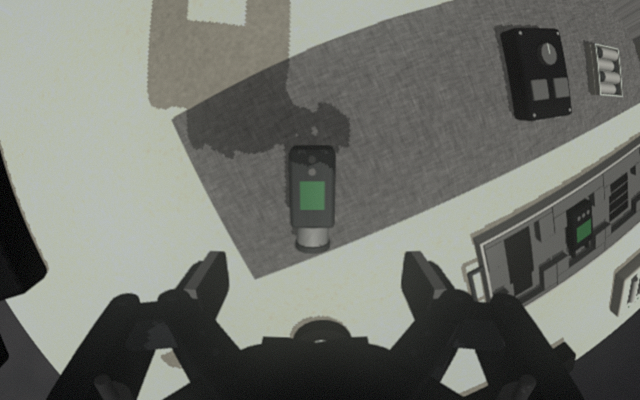

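The plug-on block (312,190) is centred and its collar (313,238) points at the near end. Descending.

Request:
carry_out --pt "0 0 0.27 0 1" --pt "0 0 0.27 0 1" --pt "0 0 0.19 0 1" --pt "0 0 0.1 0 1" --pt "0 0 0 0 1"

```text
time_s: 14.85
position: [0.4713, -0.3292, 0.0141]
tcp_rot: [-0.642, -3.072, -0.003]
ft_force: [0.1, 0.1, 0.1]
grip_width: 0.0853
finger_force: 0.0
```

Request:
carry_out --pt "0 0 0 0 0.3" --pt "0 0 0 0 0.3" --pt "0 0 0 0 0.3" --pt "0 0 0 0 0.3" --pt "0 0 0 0 0.3" --force 40

```text
time_s: 15.35
position: [0.4727, -0.3318, 0.0175]
tcp_rot: [0.645, 3.072, -0.002]
ft_force: [0.0, 1.3, 6.3]
grip_width: 0.0371
finger_force: 41.1
```

Request:
carry_out --pt "0 0 0 0 0.3" --pt "0 0 -0.15 0 0.3" --pt "0 0 -0.2 0 0.3" --pt "0 0 -0.2 0 0.3" --pt "0 0 -0.05 0 0.3"

```text
time_s: 15.85
position: [0.4734, -0.3323, 0.1094]
tcp_rot: [0.644, 3.069, -0.004]
ft_force: [-0.3, -0.1, -1.6]
grip_width: 0.0373
finger_force: 40.9
```

```bash
python3 go.py .648 -.1426 .10 91.35
```

```text
t 15.85 tcp [ 0.4734 -0.3323  0.1094] tooly 66.3 q1,q6 [-0.63 -1.79] F [-0.3 -0.1 -1.6] w 0.0373
twist units -3.13  shift now [-0.557  1.626  0.064]  after twist [-1.194  1.237  0.064]
```

Request:
carry_out --pt "-0.094 0.274 0 -0.783 0.3" --pt "-0.123 0.262 0 -0.783 0.3" --pt "-0.152 0.247 0 -0.783 0.3" --pt "-0.177 0.229 0 -0.783 0.3" --pt "-0.2 0.209 0 0 0.3"

```text
time_s: 16.35
position: [0.6192, -0.1697, 0.1052]
tcp_rot: [0.042, -3.141, -0.0]
ft_force: [0.4, -1.0, -1.8]
grip_width: 0.0372
finger_force: 40.9
```

```bash
python3 go.py .652 -.1425 .04 91.35
```

```text
t 16.35 tcp [ 0.6192 -0.1697  0.1052] tooly 91.5 q1,q6 [-0.29 -1.88] F [ 0.4 -1.  -1.8] w 0.0372
twist units 0.02  shift now [-0.223  0.175  0.435]  after twist [-0.223  0.176  0.435]
```

Request:
carry_out --pt "-0.223 0.175 0 0 0.3" --pt "0 0 0.2 0 0.3" --pt "0 0 0.15 0 0.3" --pt "0 0 0.08 0 0.3" --pt "0 0 0 0 0.3"

```text
time_s: 16.85
position: [0.6496, -0.1438, 0.0389]
tcp_rot: [0.037, -3.137, -0.002]
ft_force: [-0.4, -0.8, -1.7]
grip_width: 0.0371
finger_force: 40.8
```

```bash
python3 go.py .652 -.1425 .022 91.35;python3 - <<'E'
from h import *
im=manip.get_image("wrist"); cv2.imwrite("pics/w6.png",im["frame"])
E
```

```text
t 16.85 tcp [ 0.6496 -0.1438  0.0389] tooly 91.3 q1,q6 [-0.24 -1.83] F [-0.4 -0.8 -1.7] w 0.0371
twist units -0.0  shift now [-0.017  0.008  0.113]  after twist [-0.017  0.008  0.113]
```

View pics/w6.png

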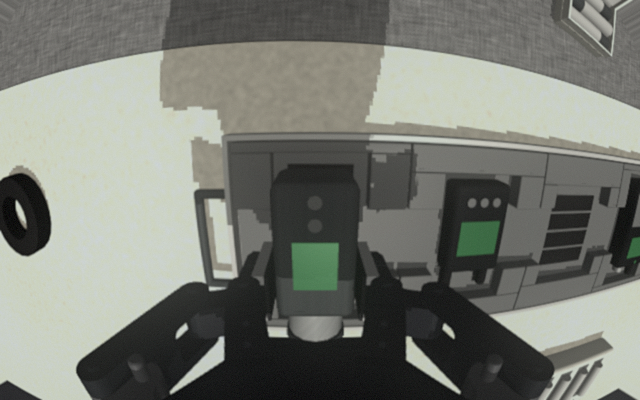

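The plug-on (315,240) is over its pocket, with the silhouette showing at u 288–352. The receiver (473,225) lies in its pocket. Lowering.

Request:
carry_out --pt "0 0.012 0.06 0 0.3" --pt "0 0 0.03 0 0.3" --pt "0 0 0 0 0.3" --pt "0 0 0.01 0 0.3" --pt "0 0 0 0 0.3"

```text
time_s: 17.4
position: [0.6516, -0.1424, 0.0267]
tcp_rot: [-0.037, 3.141, -0.0]
ft_force: [-0.5, 0.1, -1.6]
grip_width: 0.0377
finger_force: 40.9
```

Request:
carry_out --pt "0 0 0.01 0 0.3" --pt "0 0 0 0 0.3" --pt "0 0 0.01 0 0.3" --pt "0 0 0 0 0.3" --pt "0 0 0 0 0.3"

```text
time_s: 17.9
position: [0.6515, -0.1423, 0.0233]
tcp_rot: [0.037, -3.141, -0.0]
ft_force: [0.0, 0.5, -2.1]
grip_width: 0.0369
finger_force: 40.9
```

Request:
carry_out --pt "0 0 0.01 0 0.3" --pt "0 0 0 0 0.3" --pt "0 0 0.007 0 0.3" --pt "0 0 0 0 0.3" --pt "0 0 0 0 0.3"

```text
time_s: 18.4
position: [0.6515, -0.1423, 0.0208]
tcp_rot: [0.037, -3.141, 0.0]
ft_force: [-0.0, -0.4, -1.5]
grip_width: 0.0372
finger_force: 40.9
```

Request:
carry_out --pt "0 0 0.004 0 0.3" --pt "0 0 0 0 0.3" --pt "0 0 0 0 0.3" --pt "0 0 0 0 0.3" --pt "0 0 0 0 0.3"

```text
time_s: 18.9
position: [0.6516, -0.1423, 0.0206]
tcp_rot: [-0.037, 3.141, -0.0]
ft_force: [-3.2, 1.2, 3.7]
grip_width: 0.0371
finger_force: 41.5
```

Contact. Release and go for the AA case.

Request:
carry_out --pt "0 0 0 0 0.5" --pt "0 0 0 0 0.7" --pt "0 0 0 0 0.7" --pt "0 0 0 0 0.7" --pt "0 0 0 0 0.7"

```text
time_s: 19.4
position: [0.6515, -0.1423, 0.0202]
tcp_rot: [0.037, -3.141, 0.0]
ft_force: [-0.9, 0.0, -0.2]
grip_width: 0.0601
finger_force: 0.0
```

Request:
carry_out --pt "0 0 -0.1 0 0.7" --pt "0 0 -0.2 0 0.7" --pt "0 0 -0.3 0 1" --pt "0 0 -0.2 0 1" --pt "0 0 0 0 1"

```text
time_s: 19.9
position: [0.655, -0.1432, 0.1469]
tcp_rot: [-0.037, 3.132, -0.004]
ft_force: [0.8, 0.9, -0.0]
grip_width: 0.0853
finger_force: 0.0
```

```bash
python3 go.py .471 .0572 .14 74.4
```

```text
t 19.9 tcp [ 0.655  -0.1432  0.1469] tooly 91.4 q1,q6 [-0.23 -1.83] F [ 0.8  0.9 -0. ] w 0.0853
twist units 2.12  shift now [1.195 1.365 0.031]  after twist [1.541 0.957 0.031]
```

Request:
carry_out --pt "0.191 0.218 0 0.707 1" --pt "0.212 0.198 0 0.707 1" --pt "0.23 0.177 0 0.707 1" --pt "0.246 0.153 0 0 1" --pt "0.246 0.153 0 0 1"

```text
time_s: 20.4
position: [0.5029, 0.0188, 0.1404]
tcp_rot: [-0.427, -3.112, -0.0]
ft_force: [-1.0, 0.5, 0.3]
grip_width: 0.085
finger_force: 0.0
```

```bash
python3 go.py .471 .0572 .14 74.4
```

```text
t 20.4 tcp [0.5029 0.0188 0.1404] tooly 74.4 q1,q6 [ 0.01 -1.28] F [-1.   0.5  0.3] w 0.085
twist units -0.01  shift now [0.274 0.189 0.003]  after twist [0.274 0.189 0.003]
```

Request:
carry_out --pt "0.14 0.095 0 0 1" --pt "0.13 0.095 0 0 1" --pt "0 0 0 0 1" --pt "0 0 0 0 1" --pt "0 0 0 0 1"

```text
time_s: 20.9
position: [0.474, 0.0557, 0.1405]
tcp_rot: [0.427, 3.112, 0.0]
ft_force: [0.1, -0.8, 0.1]
grip_width: 0.0852
finger_force: 0.0
```

```bash
python3 go.py .471 .0572 .009 74.4;python3 - <<'E'
from h import *
im=manip.get_image("wrist"); cv2.imwrite("pics/w7.png",im["frame"])
E
```

```text
t 20.9 tcp [0.474  0.0557 0.1405] tooly 74.4 q1,q6 [ 0.09 -1.21] F [ 0.1 -0.8  0.1] w 0.0852
twist units -0.0  shift now [0.023 0.004 0.877]  after twist [0.023 0.004 0.877]
```

View pics/w7.png

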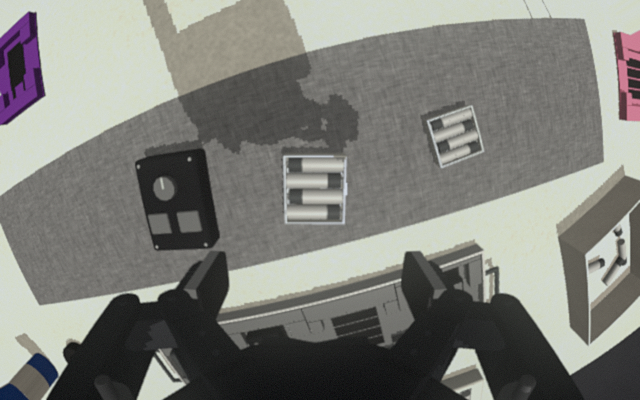

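The AA case (316,190) is centred, with its cells running across the closing line. The beltpack (edge at u 218) is clear.

Request:
carry_out --pt "0.015 0 0.27 0 0.95" --pt "0 0 0.27 0 0.95" --pt "0 0 0.23 0 0.95" --pt "0 0 0.1 0 0.95" --pt "0 0 0 0 0.95"

```text
time_s: 21.45
position: [0.4699, 0.0559, 0.0075]
tcp_rot: [-0.428, -3.108, 0.002]
ft_force: [1.2, 0.6, 0.4]
grip_width: 0.0812
finger_force: 0.0
```

Request:
carry_out --pt "0 0 0 0 0.45" --pt "0 0 0 0 0.45" --pt "0 0 0 0 0.45" --pt "0 0 0 0 0.45" --pt "0 0 0 0 0.45" --force 35

```text
time_s: 21.95
position: [0.4721, 0.0567, 0.011]
tcp_rot: [0.426, 3.11, 0.001]
ft_force: [-0.8, -2.2, 8.1]
grip_width: 0.0529
finger_force: 37.7
```

Request:
carry_out --pt "0 0 -0.1 0 0.45" --pt "0 0 -0.2 0 0.45" --pt "0 0 -0.2 0 0.45" --pt "0 0 -0.1 0 0.45" --pt "0 0 0 0 0.45"

```text
time_s: 22.45
position: [0.4727, 0.057, 0.1022]
tcp_rot: [0.426, 3.107, 0.002]
ft_force: [0.2, -0.4, -1.5]
grip_width: 0.0526
finger_force: 37.6
```

```bash
python3 go.py .648 .0575 .1 91.35
```

```text
t 22.45 tcp [0.4727 0.057  0.1022] tooly 74.4 q1,q6 [ 0.1 -1.2] F [ 0.2 -0.4 -1.5] w 0.0526
twist units -2.12  shift now [-1.125  0.318  0.021]  after twist [-1.169 -0.024  0.021]
```

Request:
carry_out --pt "-0.26 0.074 0 -0.707 0.45" --pt "-0.266 0.047 0 -0.707 0.45" --pt "-0.269 0.021 0 -0.707 0.45" --pt "-0.27 -0.006 0 0 0.45" --pt "-0.09 0 0 0 0.45"

```text
time_s: 22.95
position: [0.6502, 0.0575, 0.0989]
tcp_rot: [-0.037, 3.139, 0.0]
ft_force: [0.2, -0.6, -1.7]
grip_width: 0.0528
finger_force: 37.6
```

Request:
carry_out --pt "0 0 0.1 0 0.45" --pt "0 0 0.15 0 0.45" --pt "0 0 0.12 0 0.45" --pt "0 0 0 0 0.45" --pt "0 0 0 0 0.45"

```text
time_s: 23.45
position: [0.6452, 0.0575, 0.0432]
tcp_rot: [0.037, -3.139, 0.0]
ft_force: [0.1, 0.0, -1.3]
grip_width: 0.0528
finger_force: 37.6
```

```bash
python3 go.py .648 .0575 .014 91.35;python3 - <<'E'
from h import *
im=manip.get_image("wrist"); cv2.imwrite("pics/w8.png",im["frame"])
E
```

```text
t 23.45 tcp [0.6452 0.0575 0.0432] tooly 91.4 q1,q6 [ 0.07 -1.52] F [ 0.1  0.  -1.3] w 0.0528
twist units 0.0  shift now [-0.019 -0.001  0.195]  after twist [-0.019 -0.001  0.195]
```

View pics/w8.png

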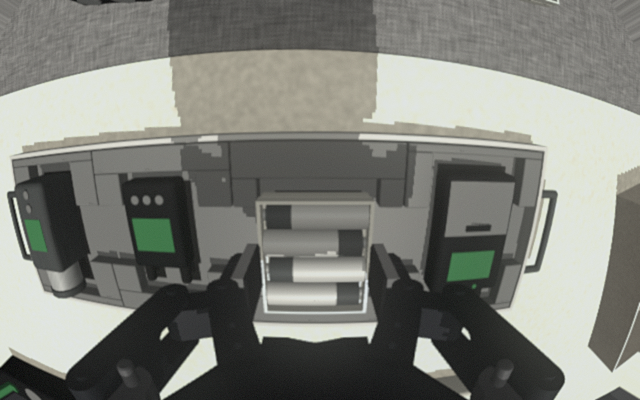

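The AA case (315,255) is over its pocket, and the other three pieces lie in theirs. Lowering.

Request:
carry_out --pt "-0.01 0 0.1 0 0.45" --pt "0 0 0.05 0 0.45" --pt "0 0 0.01 0 0.45" --pt "0 0 0 0 0.45" --pt "0 0 0 0 0.45"

```text
time_s: 24.0
position: [0.6482, 0.0576, 0.0204]
tcp_rot: [-0.037, 3.141, -0.0]
ft_force: [-0.2, 0.7, -1.8]
grip_width: 0.0528
finger_force: 37.6
```

Request:
carry_out --pt "0 0 0.01 0 0.45" --pt "0 0 0 0 0.45" --pt "0 0 0.01 0 0.45" --pt "0 0 0 0 0.45" --pt "0 0 0 0 0.45"

```text
time_s: 24.5
position: [0.648, 0.0576, 0.0173]
tcp_rot: [0.037, -3.141, 0.0]
ft_force: [0.1, 0.3, -1.8]
grip_width: 0.0524
finger_force: 37.6
```

Request:
carry_out --pt "0 0 0.01 0 0.45" --pt "0 0 0 0 0.45" --pt "0 0 0.008 0 0.45" --pt "0 0 0 0 0.45" --pt "0 0 0 0 0.45"

```text
time_s: 25.0
position: [0.648, 0.0576, 0.0145]
tcp_rot: [0.037, -3.141, 0.0]
ft_force: [-0.7, 0.2, -0.7]
grip_width: 0.053
finger_force: 37.6
```

Request:
carry_out --pt "0 0 0.006 0 0.45" --pt "0 0 0 0 0.45" --pt "0 0 0 0 0.45" --pt "0 0 0 0 0.45" --pt "0 0 0 0 0.45"

```text
time_s: 25.5
position: [0.6482, 0.0576, 0.0141]
tcp_rot: [-0.037, 3.141, 0.0]
ft_force: [-3.2, -1.1, 5.3]
grip_width: 0.0529
finger_force: 38.3
```

Request:
carry_out --pt "0 0 0 0 0.7" --pt "0 0 0 0 0.8" --pt "0 0 0 0 0.8" --pt "0 0 0 0 0.8" --pt "0 0 0 0 0.8"

```text
time_s: 26.0
position: [0.648, 0.0576, 0.0136]
tcp_rot: [0.037, -3.141, -0.0]
ft_force: [0.7, -0.1, 0.6]
grip_width: 0.0682
finger_force: 0.0
```

Request:
carry_out --pt "0 0 -0.1 0 0.8" --pt "0 0 -0.2 0 0.8" --pt "0 0 -0.3 0 1" --pt "0.2 0 -0.2 0 1" --pt "0.3 0 0 0 1"

```text
time_s: 26.5
position: [0.5778, 0.0561, 0.1396]
tcp_rot: [-0.037, 3.129, 0.001]
ft_force: [1.2, -1.2, -0.5]
grip_width: 0.0855
finger_force: 0.0
```

Request:
carry_out --pt "0.3 0 0 0 1" --pt "0.3 0 0 0 1" --pt "0.1 0 0 0 1" --pt "0 0 0 0 1" --pt "0 0 0 0 1"

```text
time_s: 27.0
position: [0.4696, 0.0534, 0.1348]
tcp_rot: [-0.037, 3.138, 0.0]
ft_force: [0.4, -0.4, 0.2]
grip_width: 0.0849
finger_force: 0.0
```

Run:
```python
from h import *
im=manip.get_image("top"); np.savez("/tmp/top1.npz",**im)
c=im["frame"][95:245,195:525]; cv2.imwrite("pics/final.png",cv2.resize(c,None,fx=2.4,fy=2.4,interpolation=cv2.INTER_CUBIC))
v,u=np.mgrid[0:400,0:640]; r=cv2.medianBlur(im["range_z"].astype(np.float32),3)
P=(np.stack([(u-im["cx"])/im["fx"]*r,-(v-im["cy"])/im["fy"]*r,-r],-1)@im["T"][:3,:3].T+im["T"][:3,3])*1000
for n,(x,y,t) in dict(tx=(646,157,20),rx=(651,-42,18),plug=(645,-142,36),aa=(648,57,18)).items():
    for dx in(-18,18):
        b=(abs(P[...,0]-x-dx)<8)&(abs(P[...,1]-y)<14); print(n,dx,"top z",np.median(P[b][:,2]).round(1),"exp",6+t)
```

```text
tx -18 top z 26.7 exp 26
tx 18 top z 26.8 exp 26
rx -18 top z nan exp 24
rx 18 top z nan exp 24
plug -18 top z 43.3 exp 42
plug 18 top z 42.2 exp 42
aa -18 top z nan exp 24
aa 18 top z 23.4 exp 24
  return _methods._mean(a, axis=axis, dtype=dtype,
  ret = ret.dtype.type(ret / rcount)
```

View pics/final.png

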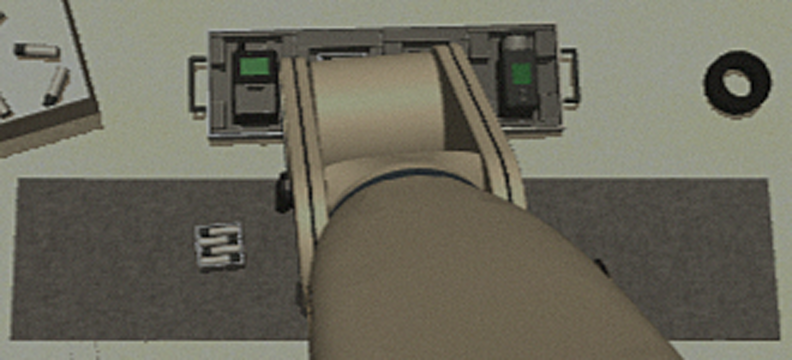

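The transmitter (255,85) and plug-on (518,75) lie flat; the arm hides the other two. I'll swing it aside and look once more.

Request:
carry_out --pt "0 0.3 0 0 1" --pt "0 0.3 0 0 1" --pt "0 0.3 0 0 1" --pt "0 0.3 0 0 1" --pt "0 0.3 0 0 1"

```text
time_s: 27.55
position: [0.4641, 0.2809, 0.1339]
tcp_rot: [-0.037, 3.14, 0.001]
ft_force: [1.1, 0.1, 0.5]
grip_width: 0.0853
finger_force: 0.0
```

Request:
carry_out --pt "0 0.3 0 0 1" --pt "0 0.3 0 0 1" --pt "0 0.2 0 0 1" --pt "0 0 0 0 1" --pt "0 0 0 0 1"

```text
time_s: 28.05
position: [0.4604, 0.399, 0.1333]
tcp_rot: [-0.039, 3.141, -0.0]
ft_force: [0.9, -0.7, -0.8]
grip_width: 0.0855
finger_force: 0.0
```

Run:
```python
from h import *
im=manip.get_image("top")
c=im["frame"][95:245,195:525]; cv2.imwrite("pics/final2.png",cv2.resize(c,None,fx=2.4,fy=2.4,interpolation=cv2.INTER_CUBIC))
v,u=np.mgrid[0:400,0:640]; r=cv2.medianBlur(im["range_z"].astype(np.float32),3)
P=(np.stack([(u-im["cx"])/im["fx"]*r,-(v-im["cy"])/im["fy"]*r,-r],-1)@im["T"][:3,:3].T+im["T"][:3,3])*1000
for n,(x,y,t) in dict(tx=(646,157,20),rx=(645,-42,18),plug=(645,-142,36),aa=(648,57,18)).items():
    for dx in(-18,18):
        b=(abs(P[...,0]-x-dx)<8)&(abs(P[...,1]-y)<14); print(n,dx,"top z",np.median(P[b][:,2]).round(1),"exp",6+t)
```

```text
tx -18 top z 26.8 exp 26
tx 18 top z 26.8 exp 26
rx -18 top z 24.7 exp 24
rx 18 top z 24.1 exp 24
plug -18 top z 43.1 exp 42
plug 18 top z 42.4 exp 42
aa -18 top z 22.7 exp 24
aa 18 top z 22.0 exp 24
```

View pics/final2.png

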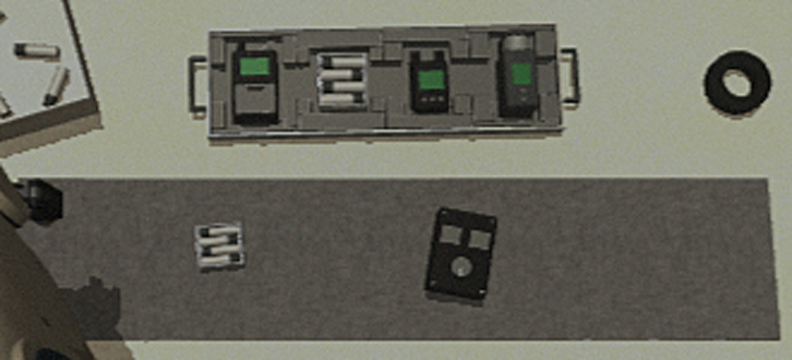

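All four pieces lie flat in their pockets: transmitter (255,85), AA (342,80), receiver (430,82), plug-on (518,75). The AAA case and beltpack have not moved.

```bash
python3 -c "
from station import manip
print(manip.hand_in())"
```

```text
the job is handed in; nothing more can be done
None
```

The job is handed in at about 28 s: the transmitter, receiver, plug-on and AA case each lie flat in their own pockets, and the beltpack and AAA case were left where they lay.

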